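# Shut the red valve under the sliding cover

### The arm

A 6-joint arm with a two-finger parallel gripper is mounted at the origin on a cart in front of the work surface, level with it; the furniture and walls round the work are solid. World frame = base frame: x ahead of the robot, y to its left, z up, the work surface at z = 0. Lengths are in m, angles in rad, forces in N, time in s.
With the tool pointing down it reaches from about 0.35 to 0.875 m from the base axis. Payload 4.2 kg.
Tool frame: the origin (TCP) lies on the centre line of the jaws, within the pads' length; the fingertips stand 22 mm ahead of it and the grasp point (between the pads) lies 3 mm ahead of it; z points along the fingers, y is the line along which they close (so a half turn about z gives the same grasp; the last joint's range is limited). The gripper opens to 85 mm and grips with 20 to 120 N. Pads are 22 mm wide; open, the fingers measure 114 mm over their backs; the gripper's body (76 mm by 85 mm) begins 54 mm behind the grasp point. The pads swing forward as they close: fully open they stand 13 mm farther back than shut.
Start: joints at [-0.906, 0.385, 0.008, 0, -1.194, -0.259], TCP at [0.247, -0.574, 0.216] pointing down, gripper open.
Joint ranges: [-3.14, 3.14], [-1.21, 2.06], [-1.07, 1.41], [-3.16, 2.05], [-2.99, -0.16], [-3.1, 3.1]. Speed limits (rad/s): [2.79, 2.79, 3.14, 3.14, 3.14, 3.14].

### API

Orientations are given as a unit quaternion [w, x, y, z].
In Python, from rig import state, snapshot, camera_model, finish_job, masks_of gives the robot as it stands. The module is installed in compiled form; this text tells all that it offers.
- The arm moves only by the tool servo_tool, never from a script. Its argument "motion" is text: rows parted by semicolons, each of 5 numbers parted by spaces: the opening, from 0 (shut) to 1 (fully open), then the shift along the tool's x, y, z each as a share of 40 mm, from -1 to 1, then the turn about the tool's z as a share of 4 degrees, from -1 to 1. A call has 1 to 8 rows; each row shifts and turns the commanded pose from where the row before left it, along the tool's axes as they then stand; what a row does not reach is not made up. A row lasts 1/12 s, in which the tool goes at most 41.7 mm and 7.16 degrees, less where a joint would pass 70% of its speed; a pose out of reach is approached as far as the arm can. A call with a number of a shift or a turn outside -1 to 1 is refused whole. A call with a gripper value outside its range is refused whole. The fingers move at their own pace and stop on an object; "grip_force" is the grip in N (left out, the last holds). Time passes only in rows, so rows that do not move let the fingers close. It gives the time, the measured TCP pose, the force, the opening and the grip force at its end, in the units of the state.
- state(): the state, without advancing time (a new reading comes with each control period).
- snapshot(name): name is "side" or "top" or "wrist"; returns (picture, depth): 480x640x3 uint8, blue, green, red; 480x640 float32, m along the optical axis (not along the pixel's ray), 0 where there is no reading.
- camera_model(name): a dict with "K" (3x3 intrinsics, pixels), "k1" (the pictures are not rectified: a ray, as slopes to the right and down, at radius r is drawn at 1 + k1 r^2 times it, then the intrinsics apply), "R" (3x3) and "t" (3): a world point X has camera coordinates R X + t; the wrist camera has in their place "hand_eye" (4x4, takes a point from camera to tool coordinates, whose origin is the TCP and whose axes are the flange's). Camera axes: x right, y down, z forward; pixel columns grow to the right and rows downward; lengths in m; the calibration is good to about 2 mm. A picture is of the moment at which its call begins: read the wrist's pose just before it. camera_model takes no time and is no camera call.
- finish_job(): hands the job in; it is judged then, once.
Trained networks look in the newest picture that a camera, given by its name, has taken for a name from the list of things; names that differ only in an ending like _2 or _b are one class to them, and where a whole thing is asked for, a point or a joint stands for the part that bears it (a point fixed in the world has none). Each returns a list of dicts, best first, with "confidence" (0 to 1); they miss things now and then, are a little off and sometimes report something else, mostly with a low value. They report only what shows in the picture. A call takes as long as a camera call.
- masks_of(name, camera): "pixels" (480x640 bool, what is visible of it) and "point" ([row, column] in pixels, amid what is visible of it).
The state is a dict: "time_s": time; "qpos": joint angles; "joint_velocities": joint speeds; "tau": joint torques, N m; "ee_pos": TCP position; "tool_rot": TCP orientation; "ft_force": force on the tool from outside, world axes, zero at the start; "moment": the same for the moment, N m; "finger_gap": finger opening in m; "finger_force": force on a finger pad.
Only numpy, scipy, OpenCV 4.12 (cv2) and the standard library are available. Lean on these libraries where they do the work, as an engineer would, in place of code of your own. Each camera call takes 0.05 s, during which the arm holds its last target. There are 200 camera calls.

### The job

On the bench stands a grey valve box with a blue sliding cover. Without grasping or lifting anything, push the cover along its rails, away from the valve bay, all the way to the other end of the box; then push the red valve handle that comes to light over, away from the robot, until it stops (shut). Leave the black handle as it is, do not lift the cover out of its rails, and leave the loose things around the box alone.

Things in the scene. Friction and masses are not known exactly. Their poses are not given: they have to be found in the camera images.
- valve_box: Grey box 159 x 336 mm (x, y) on a post, fixed; z 60 to 138 mm over the bench. Origin: on the bench below its centre; x away from the robot, y left. Left half: open bay, inside x -67..67, y 8..156 mm, floor z 68. Right half: closed, top z 136. Long walls' tops (z 138) are the cover's rails, with outer lips to z 147; end stops at y +-162 to z 146. Hose tails stick out 28 mm behind
- cover: Loose blue plate 148 x 160 x 6 mm (x, y, z), 0.35 kg, flat on the box's rails, axes along the box's, 1.5 mm side play. Centred on it a raised solid panel 104 x 104 x 18 mm with white stripes: push its side. Origin: centre of the plate's underside. Slides along the box's y from about +82 mm (bay covered) to -82 mm (at right end stop, bay open); takes a few N
- red_handle (a joint): Red toggle valve handle in the bay, hinged about the box's y axis, rad. 0 = open (leans 0.7 from upright towards the robot, the box's -x); 1.4 = shut, at its stop (leans 0.7 away from the robot). Stays where it is left; turning takes 0.06 N m
- red_grip (a point): Centre of the rounded end of the red handle (grip 13 mm thick), on an arc of radius 38 mm about its pivot, which lies at x 12.5, z 88 mm in the box's frame. The handle stands at y 47 or 117 mm of the box, the black one at the other place; a brass valve body 34 x 30 mm below it reaches z 96 mm
- black_handle (a joint): The same kind of valve with a black handle, same joint values; it must stay open
- black_grip (a point): Centre of the rounded end of the black handle, as for the red one
- bottle: Loose white squeeze bottle with red tip, right of the box, 40 x 40 x 100 mm, origin at the centre of its underside; to be left alone
- heat_sink: Loose finned aluminium heat sink, 24 x 30 x 18 mm, origin at the centre of its underside; to be left alone
- screwdriver: Loose small cyan screwdriver, lying, 10 x 129 x 10 mm, origin at the centre of its underside; to be left alone
- spool: Loose yellow solder spool, 62 x 54 x 50 mm, origin at the centre of its underside; to be left alone

How it is judged:
By the outcome, as a careful person would: the job done as asked, in the order asked, and still so for the second after the job is handed in, with the robot touching nothing.
It also fails if it takes over 48 s, if anything falls off the work surface, if the arm or the gripper's body presses on something with over 40 N, if the wrist force passes 120 N, or if a joint passes its speed limit or range.

## Working session

There is one attempt and no reset: what is moved stays moved. The work goes in short steps, Python scripts to look and compute and a tool call to move; the robot and the scene stay as the last step left them, time stands still between calls to the robot, and variables do not carry over. Pictures are saved under pics/ and viewed, at most 10 in all, crops included, and the job is handed in when it is done.

Besides the shell and the picture viewer there is one more tool, called after "Request:" in YAML: its name, and indented under it one key for each argument. servo_tool: Moves the arm, as the interface text tells. Its arguments: {"type":"object","properties":{"motion":{"type":"string"},"grip_force":{"type":"number"}},"required":["motion"]}

```bash
mkdir -p pics; cat > h.py <<'E'
import numpy as np, cv2
from rig import *
def world(cam, depth, mask):
    m=camera_model(cam);K=np.array(m["K"]);v,u=np.nonzero(mask&(depth>0))
    d=depth[v,u]
    p=cv2.undistortPoints(np.stack([u,v],1).astype(np.float64)[:,None],K,np.array([m["k1"],0,0,0.]))[:,0]
    X=np.c_[p*d[:,None],d]
    return (X-np.array(m["t"]))@np.array(m["R"])
E
python3 - <<'E'
from h import *
s=state();print(s["time_s"],s["ee_pos"],s["tool_rot"],s["ft_force"])
for c in("top","side"):
    im,d=snapshot(c);cv2.imwrite(f"pics/{c}0.png",im);np.save(f"d_{c}.npy",d)
    for n in("cover","valve_box","bottle","spool","screwdriver","heat_sink"):
        for r in masks_of(n,c)[:1]:
            X=world(c,d,r["pixels"])
            if len(X)==0: continue
            print(c,n,round(r["confidence"],2),np.round(r["point"]),np.round(np.percentile(X,[2,50,98],axis=0),3).tolist())
            if n in("cover","valve_box"):
                np.save(f"X_{n}_{c}.npy",X)
                z=X[:,2];top=X[z>np.percentile(z,98)-.006] if n=="cover" else X
                q=cv2.minAreaRect((top[:,:2]*1000).astype(np.float32));print(q,np.median(top,axis=0))
E
```

```text
0.0 [ 0.24647402 -0.57367268  0.21480879] [-2.80121096e-04 -2.01415034e-01  9.79505368e-01  1.06797987e-03] [-0.24530833 -0.13756217 -0.05428722]
top cover 0.67 [244. 268.] [[0.433, -0.101, 0.141], [0.502, -0.026, 0.147], [0.576, 0.053, 0.165]]
((504.653076171875, -24.251178741455078), (103.8282470703125, 104.25192260742188), 3.4408302307128906) [ 0.50339616 -0.02460029  0.16229639]
top valve_box 0.57 [239. 340.] [[0.426, -0.251, 0.086], [0.511, -0.158, 0.137], [0.593, 0.079, 0.148]]
((527.4310913085938, -87.53773498535156), (206.73513793945312, 379.27178955078125), 2.0113425254821777) [ 0.51084393 -0.15776897  0.13655813]
top bottle 0.76 [203. 427.] [[0.583, -0.359, 0.016], [0.597, -0.339, 0.059], [0.617, -0.327, 0.089]]
top spool 0.76 [313. 259.] [[0.357, -0.019, 0.002], [0.381, 0.004, 0.051], [0.404, 0.029, 0.054]]
top screwdriver 0.54 [282. 431.] [[0.414, -0.359, 0.004], [0.439, -0.354, 0.009], [0.471, -0.348, 0.012]]
top heat_sink 0.67 [319. 400.] [[0.342, -0.296, -0.0], [0.357, -0.28, 0.011], [0.372, -0.265, 0.02]]
side cover 0.95 [189. 322.] [[0.433, -0.105, 0.141], [0.504, -0.062, 0.151], [0.575, 0.04, 0.164]]
((503.26251220703125, -25.471240997314453), (103.94767761230469, 105.05023193359375), 3.62888503074646) [ 0.50371121 -0.03464943  0.16292151]
side valve_box 0.84 [247. 323.] [[0.433, -0.257, 0.065], [0.515, -0.244, 0.136], [0.593, 0.077, 0.148]]
((511.6541748046875, 87.9564208984375), (228.10076904296875, 687.5967407226562), 4.23441219329834) [ 0.51507467 -0.24400515  0.13607129]
side bottle 0.71 [353. 383.] [[0.583, -0.365, 0.001], [0.601, -0.357, 0.047], [0.621, -0.276, 0.089]]
side spool 0.95 [232. 260.] [[0.352, -0.019, 0.001], [0.382, -0.008, 0.035], [0.403, 0.051, 0.053]]
side screwdriver 0.58 [370. 270.] [[0.412, -0.363, 0.003], [0.446, -0.356, 0.008], [0.532, -0.349, 0.011]]
side heat_sink 0.17 [185. 320.] [[0.432, -0.105, 0.14], [0.503, -0.061, 0.15], [0.575, 0.052, 0.164]]
```

View pics/top0.png

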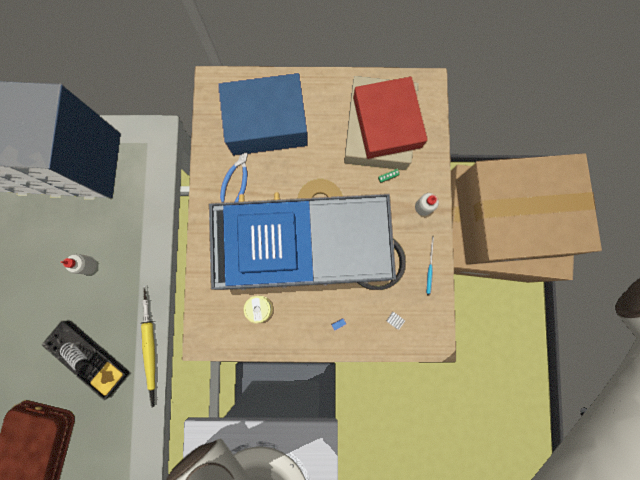

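View pics/side0.png

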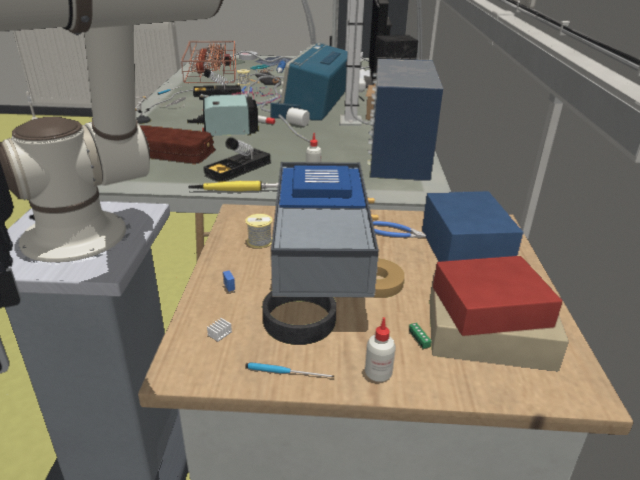

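The top view shows the blue cover centred near (243,267), on the left of the box (columns 211–395). The bottle is at (204,428). The side view agrees with this. Next I fit the box frame.

```bash
python3 - <<'E'
from h import *
from scipy.optimize import minimize_scalar
for c in("top","side"):
    d=np.load(f"d_{c}.npy");X=world(c,d,np.ones_like(d,bool))
    X=X[(X[:,0]>.38)&(X[:,0]<.64)&(X[:,1]>-.32)&(X[:,1]<.13)]
    B=X[(X[:,2]>.128)&(X[:,2]<.175)]
    P=X[(X[:,2]>.157)&(X[:,2]<.168)]
    for n,Q in(("box",B),("panel",P)):
        q=cv2.minAreaRect((Q[:,:2]*1000).astype(np.float32));print(c,n,q)
    for yaw in(2.5,3.0,3.5,4.0):
        a=np.radians(yaw);ex=np.array([np.cos(a),np.sin(a)]);ey=np.array([-np.sin(a),np.cos(a)])
        u,v=B[:,:2]@ex,B[:,:2]@ey
        print(yaw,[np.round(np.percentile(w,[.3,1,99,99.7])*1000,1).tolist() for w in(u,v)],
          "panel",[np.round(np.percentile(P[:,:2]@e,[1,99])*1000,1).tolist() for e in(ex,ey)])
E
```

```text
top box ((508.7347412109375, -85.92298889160156), (159.66925048828125, 337.4168395996094), 3.446357011795044)
top panel ((504.8700866699219, -24.237735748291016), (104.36605834960938, 104.21075439453125), 3.486837387084961)
2.5 [[423.7, 425.6, 582.3, 584.2], [-275.2, -272.8, 56.6, 58.9]] panel [[452.1, 553.8], [-97.3, 4.4]]
3.0 [[423.6, 424.9, 581.0, 582.5], [-279.6, -277.3, 52.1, 54.6]] panel [[451.7, 553.4], [-101.9, -0.0]]
3.5 [[422.9, 423.9, 580.1, 581.2], [-283.9, -281.7, 47.8, 50.1]] panel [[451.2, 552.8], [-106.2, -4.3]]
4.0 [[421.5, 422.8, 579.1, 580.6], [-288.4, -286.0, 43.6, 45.8]] panel [[450.7, 552.3], [-110.5, -8.8]]
side box ((506.9000244140625, -85.78953552246094), (159.04196166992188, 342.0248107910156), 3.5399394035339355)
side panel ((503.18853759765625, -25.753662109375), (104.00318908691406, 105.5581283569336), 3.8803794384002686)
2.5 [[423.3, 425.3, 581.6, 583.5], [-277.5, -276.5, 56.7, 58.7]] panel [[450.9, 552.2], [-99.0, 2.2]]
3.0 [[423.0, 424.4, 579.9, 581.3], [-281.5, -280.6, 52.3, 54.2]] panel [[450.3, 551.6], [-103.2, -2.2]]
3.5 [[421.9, 423.1, 578.5, 579.6], [-285.6, -284.9, 48.0, 49.9]] panel [[449.8, 551.2], [-107.5, -6.6]]
4.0 [[420.4, 421.7, 577.1, 578.3], [-290.1, -289.4, 43.7, 45.6]] panel [[449.4, 550.7], [-111.9, -11.1]]
```

Request:
servo_tool:
  motion: "0 0 0 -1 1;0 0 0 -0.5 1;0 0 0 0 1;0 0 0 0 1;0 0 0 0 1;0 0 0 0 0;0 0 0 0 0"
  grip_force: 30

```text
time_s: 1.28
ee_pos: [0.2467, -0.5742, 0.2759]
tool_rot: [-0.0, -0.029, 1.0, 0.0]
ft_force: [-0.5, -0.4, 1.2]
finger_gap: 0.0005
finger_force: 0.0
```

Request:
servo_tool:
  motion: "0 -0.3 0.65 0 0;0 -0.3 0.65 0 0;0 -0.3 0.65 0 0;0 -0.3 0.65 0 0;0 -0.3 0.65 0 0;0 -0.3 0.65 0 0;0 -0.3 0.65 0 0;0 -0.3 0.65 0 0"

```text
time_s: 1.95
ee_pos: [0.331, -0.3598, 0.276]
tool_rot: [0.0, -0.029, 1.0, -0.0]
ft_force: [0.6, -0.4, 0.5]
finger_gap: 0.0001
finger_force: 0.0
```

Request:
servo_tool:
  motion: "0 -0.3 0.65 0 0;0 -0.3 0.65 0 0;0 -0.3 0.65 0 0;0 -0.3 0.65 0 0;0 -0.3 0.65 0 0;0 -0.3 0.65 0 0;0 -0.3 0.65 0 0;0 -0.3 0.65 0 0"

```text
time_s: 2.62
ee_pos: [0.4151, -0.1467, 0.2762]
tool_rot: [0.0, -0.029, 1.0, -0.0]
ft_force: [0.9, -0.4, 0.5]
finger_gap: -0.0002
finger_force: 0.0
```

Request:
servo_tool:
  motion: "0 -0.3 0.65 0 0;0 -0.3 0.65 0 0;0 -0.3 0.65 0 0;0 -0.3 0.65 0 0;0 -0.3 0.65 0 0;0 -0.3 0.65 0 0;0 -0.3 0.65 0 0;0 0 0 0 0"

```text
time_s: 3.28
ee_pos: [0.4901, 0.0419, 0.2755]
tool_rot: [0.0, -0.031, 1.0, 0.0]
ft_force: [-0.1, 0.3, -0.3]
finger_gap: -0.0002
finger_force: 0.0
```

```bash
cat >> h.py <<'E'
def boxpos():
    s=state();p=np.array(s["ee_pos"])-[.508,-.086,0];a=np.radians(3.45);c,n=np.cos(a),np.sin(a)
    q=s["tool_rot"]
    print(s["time_s"],"box-frame TCP mm",np.round([c*p[0]+n*p[1],-n*p[0]+c*p[1],p[2]],4)*1000,"F",np.round(s["ft_force"],1),"q",np.round(q,3))
E
python3 -c "
from h import *
boxpos()"
```

```text
3.2833 box-frame TCP mm [-10.2 128.7 275.5] F [-0.1  0.3 -0.3] q [ 0.    -0.031  1.     0.   ]
```

Request:
servo_tool:
  motion: "0 -0.25 0.58 0 0;0 0 0 0.6 0;0 0 0 0.6 0;0 0 0 0.6 0;0 0 0 0.5 0;0 0 0 0.2 0;0 0 0 0 0;0 0 0 0 0"

```text
time_s: 3.95
ee_pos: [0.4976, 0.0621, 0.1765]
tool_rot: [0.0, -0.029, 1.0, -0.0]
ft_force: [0.3, -0.5, 1.0]
finger_gap: 0.0002
finger_force: 0.0
```

```bash
python3 -c "
from h import *
boxpos()
im,d=snapshot('side');cv2.imwrite('pics/s1.png',cv2.resize(im[120:300,220:460],(800,600)))"
```

```text
3.95 box-frame TCP mm [ -1.5 148.4 176.5] F [ 0.3 -0.5  1. ] q [ 0.    -0.029  1.    -0.   ]
```

View pics/s1.png

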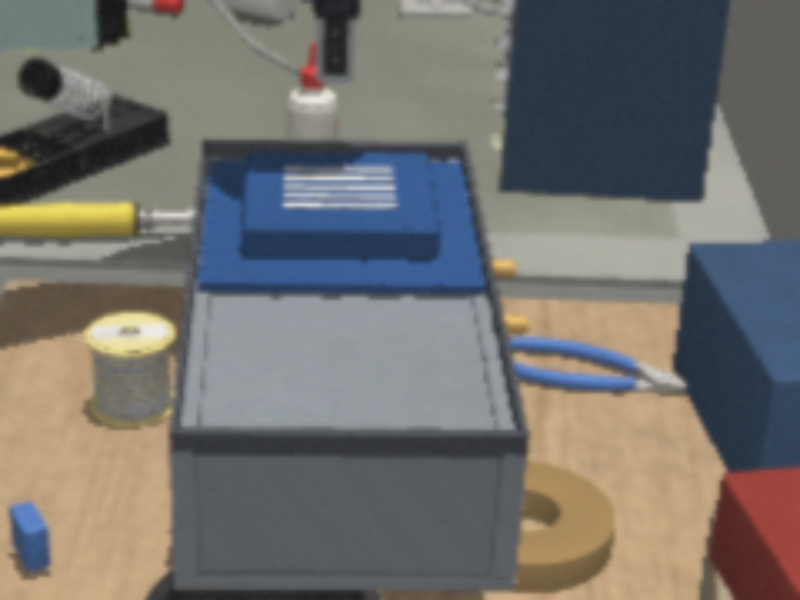

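In the crop the dark finger end is near (335,75), which looks higher than I expected. I check it with depth.

```bash
python3 - <<'E'
from h import *
s=state();p=np.array(s["ee_pos"])
for c in("side","top"):
    im,d=snapshot(c);X=world(c,d,np.ones_like(d,bool))
    r=X[(np.hypot(X[:,0]-p[0],X[:,1]-p[1])<.035)&(X[:,2]>.15)&(X[:,2]<.26)&(X[:,1]>.02)]
    print(c,len(r));
    if len(r): print(np.round(np.percentile(r,[0,2,50,98,100],axis=0),3).tolist(), [int(((r[:,2]>z)&(r[:,2]<z+.01)).sum()) for z in np.arange(.15,.26,.01)])
    m=camera_model(c);x=np.array(m["R"])@(p-[0,0,.022])+m["t"];uv=np.array(m["K"])@(x/x[2]);print("tip px",uv[:2],x[2],"depth there",d[int(uv[1])-4:int(uv[1])+4:3,int(uv[0])])
    cv2.imwrite(f"pics/{c}2.png",cv2.resize(im[60:210,220:420],(800,600)))
E
```

```text
side 292
[[0.482, 0.028, 0.193], [0.484, 0.029, 0.195], [0.497, 0.05, 0.222], [0.507, 0.06, 0.258], [0.513, 0.073, 0.26]] [0, 0, 0, 0, 31, 50, 56, 56, 26, 53, 20, 0]
tip px [320.04120087 162.0060516 ] 1.047802286835924 depth there [1.3767148 1.3825263 1.0659853]
top 63
[[0.485, 0.03, 0.194], [0.486, 0.03, 0.196], [0.49, 0.04, 0.247], [0.496, 0.061, 0.259], [0.497, 0.062, 0.26]] [0, 0, 0, 0, 4, 9, 2, 2, 4, 25, 17, 0]
tip px [218.5363219  245.00093475] 0.7853181049039618 depth there [0.651016   0.721729   0.81276774]
```

View pics/side2.png

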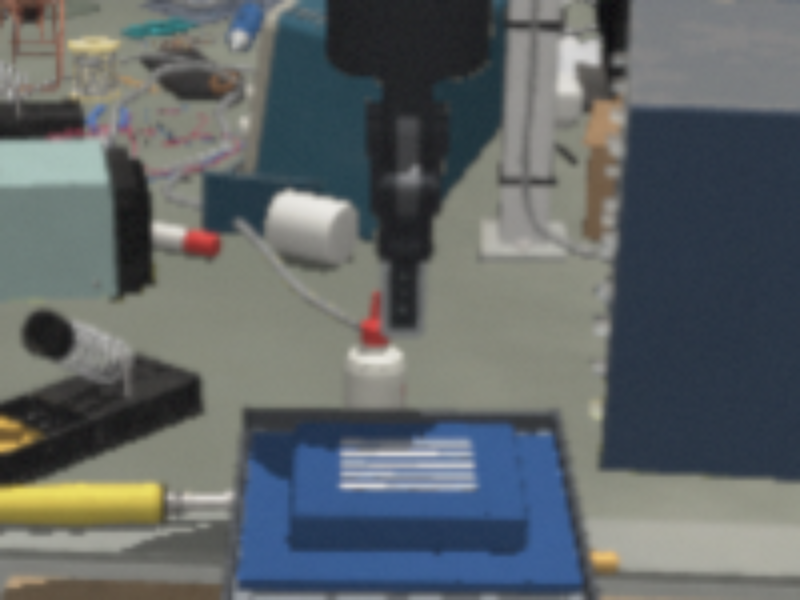

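The finger tip ends near crop (403,330), which the side depth puts at z≈0.193. The state implies z≈0.155. I use the wrist camera to settle which is right.

```bash
python3 - <<'E'
from h import *
from scipy.spatial.transform import Rotation as Ro
s=state();p=np.array(s["ee_pos"]);q=s["tool_rot"];R=Ro.from_quat([q[1],q[2],q[3],q[0]]).as_matrix()
im,d=snapshot("wrist");m=camera_model("wrist");print(np.round(m["hand_eye"],3).tolist())
m0=m;K=np.array(m["K"])
v,u=np.nonzero(d>0);pp=cv2.undistortPoints(np.stack([u,v],1).astype(float)[:,None],K,np.array([m["k1"],0,0,0.]))[:,0]
C=np.c_[pp*d[v,u][:,None],d[v,u],np.ones(len(u))];T=(C@np.array(m["hand_eye"]).T)[:,:3];W=T@R.T+p
f=(np.abs(T[:,0])<.03)&(np.abs(T[:,1])<.03)&(T[:,2]<.035)
print("finger in tool frame",f.sum(),np.round(np.percentile(T[f],[1,50,99,100],axis=0),3).tolist() if f.any() else "")
for r in masks_of("cover","wrist")[:1]:
    w=W[r["pixels"][v,u]];print("cover",r["confidence"],np.round(np.percentile(w,[1,25,50,75,99],axis=0),3).tolist())
h,e=np.histogram(W[:,2],np.arange(-.02,.26,.006));print([(round(a,3),int(b)) for a,b in zip(e,h) if b>3000])
cv2.imwrite("pics/w2.png",im)
print(s["qpos"])
E
```

```text
[[0.0, -0.955, -0.298, 0.076], [1.0, 0.0, 0.0, -0.001], [-0.0, -0.298, 0.955, -0.158], [0.0, 0.0, 0.0, 1.0]]
finger in tool frame 34656 [[-0.019, -0.029, -0.111], [0.012, -0.003, -0.077], [0.026, 0.029, 0.034], [0.03, 0.03, 0.035]]
cover 0.76 [[0.43, -0.104, 0.143], [0.455, -0.057, 0.144], [0.483, -0.022, 0.161], [0.515, 0.014, 0.162], [0.576, 0.051, 0.163]]
[(np.float64(-0.002), 130849), (np.float64(0.046), 5393), (np.float64(0.064), 3901), (np.float64(0.13), 4796), (np.float64(0.136), 6974), (np.float64(0.142), 31792), (np.float64(0.16), 32593), (np.float64(0.244), 5498), (np.float64(0.25), 4256)]
[ 4.48978688e-01  2.07922294e-01 -3.48608379e-01  4.36481857e-04
 -1.01110828e+00 -1.96292863e+00]
```

View pics/w2.png

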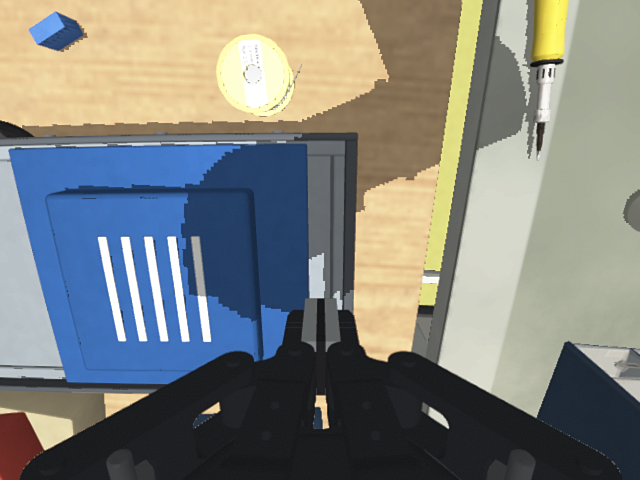

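The wrist view shows the closed tips near (300,320), just left of the panel. The cover height agrees with the state, so the TCP pose is right. I measure the tip in the tool frame.

```bash
python3 - <<'E'
from h import *
im,d=snapshot("wrist");m=camera_model("wrist");K=np.array(m["K"])
for u in(295,310,330,345):
  for v in(296,302,306,312,320,340,360):
    z=float(d[v,u]);x=cv2.undistortPoints(np.array([[[u,v]]],float),K,np.array([m["k1"],0,0,0.]))[0,0]
    t=np.array(m["hand_eye"])@[x[0]*z,x[1]*z,z,1];print((u,v),im[v,u].tolist(),round(z,3),np.round(t[:3]*1000).tolist())
E
```

```text
(295, 296) [101, 62, 35] 0.208 [-12.0, -16.0, 32.0]
(295, 302) [101, 62, 35] 0.212 [-17.0, -16.0, 34.0]
(295, 306) [104, 64, 37] 0.211 [-19.0, -16.0, 33.0]
(295, 312) [29, 27, 26] 0.148 [7.0, -11.0, -25.0]
(295, 320) [30, 29, 26] 0.142 [7.0, -11.0, -31.0]
(295, 340) [29, 27, 26] 0.127 [7.0, -10.0, -46.0]
(295, 360) [30, 27, 27] 0.107 [12.0, -8.0, -66.0]
(310, 296) [218, 214, 204] 0.293 [-48.0, -9.0, 110.0]
(310, 302) [101, 100, 97] 0.148 [11.0, -5.0, -23.0]
(310, 306) [100, 100, 96] 0.146 [10.0, -5.0, -26.0]
(310, 312) [100, 100, 96] 0.14 [11.0, -5.0, -32.0]
(310, 320) [101, 101, 97] 0.133 [11.0, -5.0, -39.0]
(310, 340) [101, 101, 98] 0.12 [11.0, -4.0, -53.0]
(310, 360) [30, 27, 24] 0.108 [12.0, -4.0, -65.0]
(330, 296) [72, 71, 66] 0.272 [-39.0, 6.0, 91.0]
(330, 302) [101, 101, 97] 0.147 [11.0, 3.0, -24.0]
(330, 306) [99, 99, 96] 0.144 [11.0, 3.0, -27.0]
(330, 312) [100, 101, 97] 0.141 [11.0, 3.0, -31.0]
(330, 320) [100, 100, 97] 0.133 [11.0, 3.0, -39.0]
(330, 340) [101, 101, 97] 0.12 [11.0, 2.0, -53.0]
(330, 360) [30, 27, 27] 0.109 [11.0, 2.0, -64.0]
(345, 296) [79, 73, 70] 0.206 [-11.0, 13.0, 31.0]
(345, 302) [123, 114, 110] 0.208 [-15.0, 13.0, 32.0]
(345, 306) [120, 115, 111] 0.209 [-18.0, 13.0, 31.0]
(345, 312) [29, 29, 26] 0.149 [7.0, 9.0, -23.0]
(345, 320) [29, 27, 26] 0.142 [7.0, 9.0, -31.0]
(345, 340) [30, 28, 27] 0.127 [7.0, 8.0, -46.0]
(345, 360) [30, 28, 25] 0.107 [12.0, 7.0, -66.0]
```

Both cameras put the real tips about 20 mm behind the reported TCP, so not 22 mm ahead of it as the interface text says. I go by the measurement, descend in part and check again.

Request:
servo_tool:
  motion: "0 0 0.1 0.4 0;0 0 0 0.3 0;0 0 0 0.2 0;0 0 0 0 0;0 0 0 0 0"

```text
time_s: 4.67
ee_pos: [0.497, 0.0661, 0.14]
tool_rot: [-0.0, -0.028, 1.0, -0.0]
ft_force: [-0.7, -0.0, 1.0]
finger_gap: -0.0002
finger_force: 0.0
```

```bash
cat >> h.py <<'E'
def tip():
    boxpos();p=np.array(state()["ee_pos"])
    im,d=snapshot("side");X=world("side",d,(im.max(2)<140)&(d>0))
    r=X[(np.hypot(X[:,0]-p[0],X[:,1]-p[1])<.035)&(X[:,2]>p[2]-.03)&(X[:,2]<p[2]+.1)]
    h,e=np.histogram(r[:,2],np.arange(.1,.26,.005));print([(round(float(a)*1000),int(b)) for a,b in zip(e,h) if b]);return im,d
E
python3 -c "
from h import *
tip()"
```

```text
4.6667 box-frame TCP mm [ -1.9 152.5 140. ] F [-0.7 -0.   1. ] q [-0.    -0.028  1.    -0.   ]
[(140, 53), (145, 65), (155, 17), (160, 19), (165, 24), (170, 23), (175, 25), (180, 25), (185, 25), (190, 23), (195, 8), (200, 16), (205, 30), (210, 17), (215, 3), (220, 12), (225, 10), (230, 12), (235, 13)]
```

Request:
servo_tool:
  motion: "0 0 0 0.15 0;0 0 -0.3 0 0;0 0 -0.3 0 0;0 0 -0.15 0 0;0 0 -0.15 0 0;0 0 -0.15 0 0;0 0 -0.15 0 0;0 0 0 0 0"

```text
time_s: 5.38
ee_pos: [0.4995, 0.0171, 0.134]
tool_rot: [-0.0, -0.028, 1.0, -0.0]
ft_force: [1.0, -0.3, 0.5]
finger_gap: -0.0
finger_force: 0.0
```

```bash
cat >> h.py <<'E'
def cover(c="side"):
    im,d=snapshot(c);a=np.radians(3.45)
    for r in masks_of("cover",c)[:1]:
        X=world(c,d,r["pixels"]);P=X[(X[:,2]>.157)&(X[:,2]<.168)]-[.508,-.086,0]
        v=-np.sin(a)*P[:,0]+np.cos(a)*P[:,1];u=np.cos(a)*P[:,0]+np.sin(a)*P[:,1]
        print(c,r["confidence"],"panel v",np.round(np.percentile(v,[1,99])*1000),"u",np.round(np.percentile(u,[1,99])*1000),"ztop",np.median(P[:,2]))
    return im,d
E
python3 -c "
from h import *
tip();cover()"
```

```text
5.3833 box-frame TCP mm [ -2.3 103.4 134. ] F [ 1.  -0.3  0.5] q [-0.    -0.028  1.    -0.   ]
[(155, 2), (160, 131), (165, 30), (170, 28), (175, 33), (180, 28), (185, 22), (190, 1), (195, 27), (200, 33), (205, 10), (210, 4), (215, 11), (220, 10), (225, 12), (230, 13)]
side 0.78 panel v [-15.  87.] u [-52.  49.] ztop 0.16285736623312996
```

Request:
servo_tool:
  motion: "0 0 -0.2 0 0;0 0 -0.3 0 0;0 0 -0.4 0 0;0 0 -0.4 0 0;0 0 -0.4 0 0;0 0 -0.4 0 0;0 0 -0.3 0 0;0 0 -0.2 0 0"

```text
time_s: 6.2
ee_pos: [0.5055, -0.0868, 0.134]
tool_rot: [0.0, -0.028, 1.0, 0.0]
ft_force: [-0.1, 2.9, 1.8]
finger_gap: 0.0001
finger_force: 1.7
```

Request:
servo_tool:
  motion: "0 0 -0.1 0 0;0 0 -0.1 0 0;0 0 -0.05 0 0;0 0 0 0 0"

```text
time_s: 6.53
ee_pos: [0.506, -0.0957, 0.134]
tool_rot: [-0.0, -0.028, 1.0, -0.0]
ft_force: [-0.4, -0.7, 0.7]
finger_gap: -0.0004
finger_force: 0.3
```

```bash
python3 -c "
from h import *
boxpos();cover()"
```

```text
6.5333 box-frame TCP mm [ -2.6  -9.6 134. ] F [-0.4 -0.7  0.7] q [-0.    -0.028  1.    -0.   ]
side 0.69 panel v [-127.  -26.] u [-51.  50.] ztop 0.16275067518294611
```

Now I make small pushes until the end stop gives a force.

Request:
servo_tool:
  motion: "0 0 -0.05 0 0;0 0 -0.05 0 0;0 0 -0.03 0 0"

```text
time_s: 6.88
ee_pos: [0.5063, -0.1005, 0.1338]
tool_rot: [-0.0, -0.029, 1.0, 0.0]
ft_force: [-0.4, 2.8, 0.6]
finger_gap: 0.0002
finger_force: 1.5
```

Request:
servo_tool:
  motion: "0 0 -0.03 0 0;0 0 -0.03 0 0"

```text
time_s: 7.05
ee_pos: [0.5071, -0.1024, 0.1339]
tool_rot: [0.001, -0.028, 1.0, 0.001]
ft_force: [1.5, 8.0, -0.5]
finger_gap: -0.0001
finger_force: 4.0
```

```bash
python3 -c "
from h import *
boxpos();cover()"
```

```text
7.05 box-frame TCP mm [ -1.9 -16.3 133.9] F [ 1.5  8.  -0.5] q [ 0.001 -0.028  1.     0.001]
side 0.57 panel v [-134.  -32.] u [-51.  50.] ztop 0.16271718428245874
```

Request:
servo_tool:
  motion: "0 0 -0.03 0 0;0 0 0 0 0"

```text
time_s: 7.32
ee_pos: [0.5084, -0.1029, 0.134]
tool_rot: [0.002, -0.028, 1.0, 0.001]
ft_force: [2.2, 7.7, -0.7]
finger_gap: -0.0
finger_force: 4.0
```

Request:
servo_tool:
  motion: "0 0 0.25 0 0;0 0 0.2 -0.5 0;0 0 0 -0.9 0;0 0 0 -0.9 0;0 0.7 0 0 0;0 0.7 0 0 0;0 0.7 0 0 0;0 0 0 0 0"

```text
time_s: 7.98
ee_pos: [0.4165, -0.0918, 0.2258]
tool_rot: [-0.001, -0.028, 1.0, -0.0]
ft_force: [0.1, 0.3, -0.2]
finger_gap: 0.0001
finger_force: 0.0
```

```bash
python3 - <<'E'
from h import *
boxpos();a=np.radians(3.45)
for c in("top","side"):
    im,d=cover(c)
    for n in("red_handle","black_handle"):
        for r in masks_of(n,c)[:2]:
            X=world(c,d,r["pixels"])-[.508,-.086,0]
            if len(X)==0: continue
            U=np.c_[np.cos(a)*X[:,0]+np.sin(a)*X[:,1],-np.sin(a)*X[:,0]+np.cos(a)*X[:,1],X[:,2]]*1000
            print(c,n,round(r["confidence"],2),len(X),np.round(r["point"]),np.round(np.percentile(U,[3,50,97],axis=0)).tolist())
    if c=="top": cv2.imwrite("pics/t3.png",cv2.resize(im[170:320,190:410],(800,545)))
E
```

```text
7.9833 box-frame TCP mm [-91.7  -0.3 225.8] F [ 0.1  0.3 -0.2] q [-0.001 -0.028  1.    -0.   ]
top 0.84 panel v [-133.  -32.] u [-49.  52.] ztop 0.16213078743587755
top black_handle 0.21 130 [318. 396.] [[-174.0, -197.0, 1.0], [-162.0, -184.0, 10.0], [-149.0, -171.0, 20.0]]
side 0.62 panel v [-134.  -35.] u [-50.  51.] ztop 0.16268750636359675
side black_handle 0.54 123 [190. 321.] [[-13.0, 110.0, 85.0], [-1.0, 114.0, 112.0], [13.0, 157.0, 127.0]]
```

View pics/t3.png

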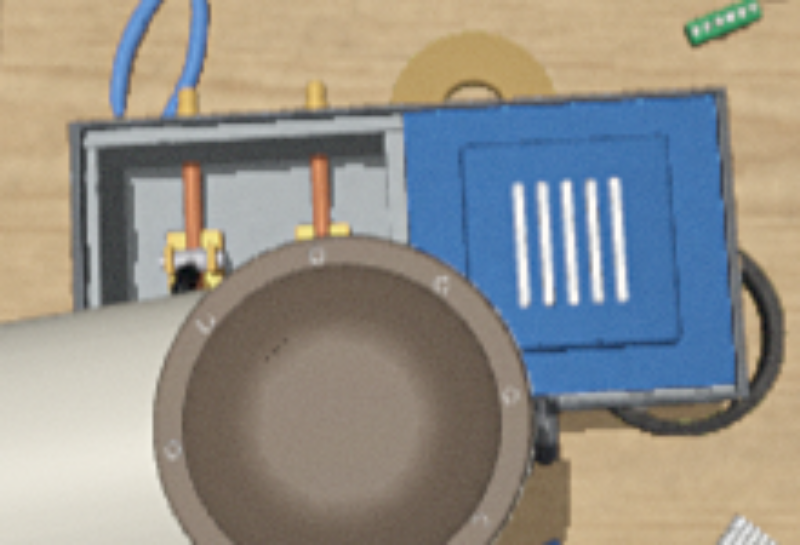

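The cover is at its stop, at the right of the picture. The black handle is at crop (185,275), y≈117, and the red one is hidden under the arm at y≈47. I check the red handle with the wrist camera while moving to the front of the bay.

Request:
servo_tool:
  motion: "0 -0.3 0.4 0 0;0 -0.4 0.4 0 0;0 -0.4 0.4 0 0;0 -0.25 0 0 0;0 0 0 0 0;0 0 0 0 0"

```text
time_s: 8.88
ee_pos: [0.4728, -0.0403, 0.2252]
tool_rot: [-0.001, -0.028, 1.0, -0.0]
ft_force: [-0.6, 0.3, -0.4]
finger_gap: 0.0001
finger_force: 0.0
```

```bash
cat >> h.py <<'E'
def wr(names=("red_handle","black_handle")):
    from scipy.spatial.transform import Rotation as Ro
    boxpos();s=state();q=s["tool_rot"];R=Ro.from_quat([q[1],q[2],q[3],q[0]]).as_matrix()
    im,d=snapshot("wrist");m=camera_model("wrist");a=np.radians(3.45)
    for n in names:
        for r in masks_of(n,"wrist")[:1]:
            v,u=np.nonzero(r["pixels"]&(d>0));pp=cv2.undistortPoints(np.stack([u,v],1).astype(float)[:,None],np.array(m["K"]),np.array([m["k1"],0,0,0.]))[:,0]
            z=d[v,u];W=(np.c_[pp*z[:,None],z,np.ones(len(z))]@np.array(m["hand_eye"]).T)[:,:3]@R.T+s["ee_pos"]-[.508,-.086,0]
            U=np.c_[np.cos(a)*W[:,0]+np.sin(a)*W[:,1],-np.sin(a)*W[:,0]+np.cos(a)*W[:,1],W[:,2]]*1000
            print(n,round(r["confidence"],2),len(z),np.round(r["point"]),np.round(np.percentile(U,[3,50,97],axis=0)).tolist())
    return im
E
python3 -c "
from h import *
cv2.imwrite('pics/w4.png',wr())"
```

```text
8.8833 box-frame TCP mm [-32.4  47.7 225.2] F [-0.6  0.3 -0.4] q [-0.001 -0.028  1.    -0.   ]
red_handle 0.88 381 [277. 318.] [[-14.0, 39.0, 92.0], [-5.0, 46.0, 122.0], [16.0, 53.0, 127.0]]
black_handle 0.92 441 [278. 406.] [[-13.0, 108.0, 91.0], [-3.0, 113.0, 120.0], [16.0, 123.0, 127.0]]
```

View pics/w4.png

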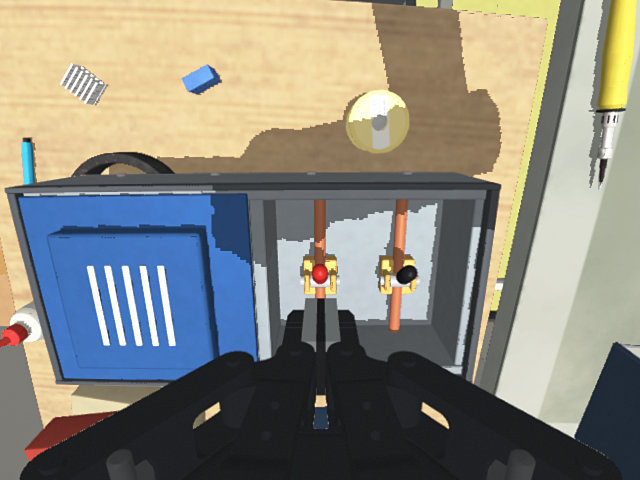

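The wrist view shows the red grip at (273,320) and the black one at (275,406). The red handle is at y≈46, directly ahead of the finger line. I go down in front of it.

Request:
servo_tool:
  motion: "0 0.2 -0.03 0 0;0 0 0 0.6 0;0 0 0 0.6 0;0 0 0 0.6 0;0 0 0 0.5 0;0 0 0 0.3 0;0 0 0 0 0;0 0 0 0 0"

```text
time_s: 9.7
ee_pos: [0.4642, -0.0423, 0.1221]
tool_rot: [-0.0, -0.028, 1.0, -0.0]
ft_force: [0.1, -0.9, -0.1]
finger_gap: 0.0001
finger_force: 0.0
```

```bash
python3 -c "
from h import *
wr()"
```

```text
9.7 box-frame TCP mm [-41.1  46.3 122.1] F [ 0.1 -0.9 -0.1] q [-0.    -0.028  1.    -0.   ]
black_handle 0.63 835 [356. 446.] [[-13.0, 109.0, 90.0], [-7.0, 112.0, 121.0], [9.0, 119.0, 127.0]]
```

Request:
servo_tool:
  motion: "0 0 0 0.3 0;0 0 0 0.3 0;0 0 0 0.05 0;0 0 0 0 0"

```text
time_s: 10.18
ee_pos: [0.4648, -0.0418, 0.0962]
tool_rot: [-0.0, -0.028, 1.0, -0.0]
ft_force: [0.1, -0.6, 0.4]
finger_gap: -0.0001
finger_force: 0.0
```

Request:
servo_tool:
  motion: "0 -0.15 0 0 0;0 -0.15 0 0 0;0 -0.15 0 0 0;0 -0.15 0 0 0;0 -0.15 0 0 0;0 0 0 0 0"

```text
time_s: 10.68
ee_pos: [0.4965, -0.04, 0.0962]
tool_rot: [0.001, -0.028, 1.0, -0.0]
ft_force: [-1.5, -1.0, 0.8]
finger_gap: -0.0001
finger_force: 0.4
```

Request:
servo_tool:
  motion: "0 -0.12 0 0 0;0 -0.12 0 0 0;0 -0.12 0 0 0;0 -0.1 0 0 0;0 0 0 0 0"

```text
time_s: 11.1
ee_pos: [0.514, -0.039, 0.0955]
tool_rot: [0.0, -0.028, 1.0, 0.0]
ft_force: [-0.7, 0.2, 0.6]
finger_gap: 0.0002
finger_force: 0.5
```

```bash
python3 -c "
from h import *
wr()"
```

```text
11.1 box-frame TCP mm [ 8.8 46.6 95.5] F [-0.7  0.2  0.6] q [ 0.    -0.028  1.     0.   ]
red_handle 0.65 271 [294. 322.] [[6.0, 38.0, 86.0], [7.0, 47.0, 90.0], [9.0, 54.0, 93.0]]
black_handle 0.81 1728 [296. 477.] [[-13.0, 109.0, 90.0], [-4.0, 112.0, 119.0], [16.0, 120.0, 127.0]]
```

Forces are low and the handle is following. I push on in small steps until the stop.

Request:
servo_tool:
  motion: "0 -0.1 0 0 0;0 -0.1 0 0 0;0 -0.05 0 0 0;0 0 0 0 0"

```text
time_s: 11.58
ee_pos: [0.5209, -0.0388, 0.0954]
tool_rot: [-0.003, -0.028, 1.0, -0.0]
ft_force: [-7.0, 0.7, 2.8]
finger_gap: -0.0002
finger_force: 3.9
```

Request:
servo_tool:
  motion: "0 -0.06 0 0 0;0 -0.05 0 0 0;0 0 0 0 0"

```text
time_s: 11.83
ee_pos: [0.5212, -0.0389, 0.0951]
tool_rot: [-0.007, -0.028, 1.0, -0.0]
ft_force: [-15.4, 2.0, 10.8]
finger_gap: -0.0003
finger_force: 9.0
```

Force rose to 15 N with no further travel, so the handle is at its stop. I back off, rise and check.

Request:
servo_tool:
  motion: "0 0.3 0 0 0;0 0.4 0 0 0;0 0 0 -0.7 0;0 0 0 -0.9 0;0 0 0 -0.9 0;0 0 0 -0.9 0;0 0.6 0 0 0;0 0.6 0 0 0"

```text
time_s: 12.5
ee_pos: [0.4547, -0.0419, 0.2349]
tool_rot: [0.005, -0.028, 1.0, 0.001]
ft_force: [-0.8, 0.4, -0.7]
finger_gap: -0.0003
finger_force: 0.0
```

Request:
servo_tool:
  motion: "0 0.8 0 0 0;0 0 -0.8 0 0;0 0 -0.9 0 0;0 0 -0.9 0 0;0 0 -0.9 0 0;0 0 -0.9 0 0;0 0 0 0 0;0 0 0 0 0"

```text
time_s: 13.17
ee_pos: [0.4306, -0.2219, 0.232]
tool_rot: [0.001, -0.027, 1.0, -0.0]
ft_force: [0.0, 0.2, -0.8]
finger_gap: -0.0002
finger_force: 0.0
```

```bash
python3 - <<'E'
from h import *
cv2.imwrite('pics/w5.png',wr())
im,d=cover("top");cv2.imwrite("pics/t5.png",cv2.resize(im[170:345,190:450],(800,538)))
cover("side")
a=np.radians(3.45)
for n in("red_handle","black_handle"):
    for c in("top",):
        for r in masks_of(n,c)[:1]:
            X=world(c,d,r["pixels"])-[.508,-.086,0];U=np.c_[np.cos(a)*X[:,0]+np.sin(a)*X[:,1],-np.sin(a)*X[:,0]+np.cos(a)*X[:,1],X[:,2]]*1000
            print(n,r["confidence"],np.round(np.percentile(U,[3,50,97],axis=0)).tolist())
E
```

```text
13.1667 box-frame TCP mm [ -85.4 -131.   232. ] F [ 0.   0.2 -0.8] q [ 0.001 -0.027  1.    -0.   ]
red_handle 0.68 773 [345. 512.] [[7.0, 39.0, 88.0], [23.0, 44.0, 107.0], [39.0, 53.0, 123.0]]
black_handle 0.91 548 [324. 597.] [[-13.0, 109.0, 90.0], [-3.0, 112.0, 114.0], [14.0, 119.0, 127.0]]
top 0.56 panel v [-133.  -44.] u [32. 54.] ztop 0.16199454527634788
side 0.82 panel v [-134.  -33.] u [-50.  51.] ztop 0.16267153366237824
```

View pics/t5.png

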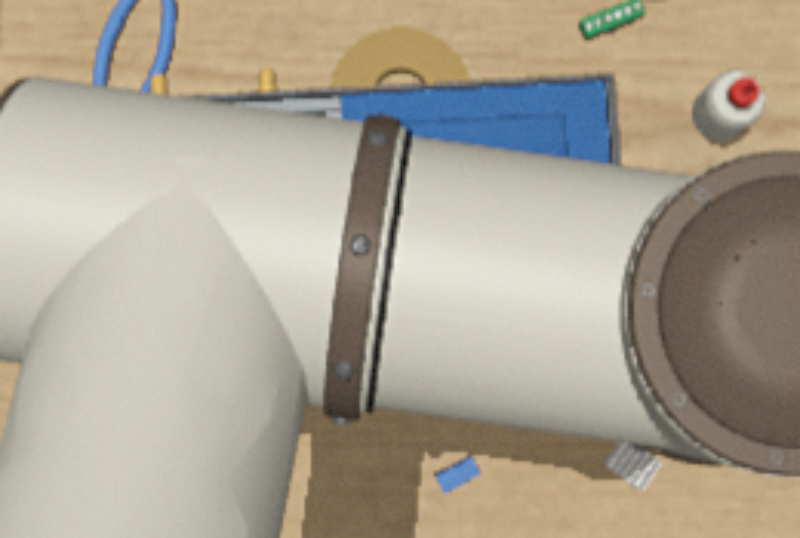

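The arm blocks the top view here. The wrist measurements put the red handle mirrored about its pivot compared with the black one (red reaches x +39, black −13, pivot 12.5), so red is shut and black is still open. The cover is at its stop.

```bash
python3 -c "
from rig import *
print(finish_job())"
```

```text
the job is handed in; nothing more can be done
None
```

I handed the job in at about 13 s: the cover is at the right end stop, the red handle is shut against its stop, and the black handle is still open. The real fingertips sat about 20 mm behind the reported TCP, not 22 mm ahead as the interface text says, so I set the heights from the camera measurements.

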